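Open the push-and-turn bottle in its holder

ROBOT

A 6-joint arm with a two-finger parallel gripper is mounted at the origin on the work surface. World frame = base frame: x ahead of the robot, y to its left, z up, the work surface at z = 0. Lengths are in mm, angles in rad, forces in N, time in s.
With the tool pointing down it reaches from about 300 to 775 mm from the base axis. Payload 14.6 kg.
Tool frame: the origin (TCP) lies between the finger pads; the fingertips stand 14 mm ahead of it and the grasp point (between the pads) lies 5 mm behind it; y points along the fingers, x is the direction in which the jaws open and shut, and the axes are right-handed (so a half turn about y gives the same grasp; the last joint's range is limited). The gripper opens to 94 mm and grips with 3 to 60 N. Pads are 16 mm wide; open, the fingers measure 119 mm over their backs; the gripper's body (75 mm by 177 mm) begins 78 mm behind the grasp point.
Start: joints at [-1.264, 0.3, 1.521, -0, 1.321, -0.067], TCP at [200.828, -512.013, 195.446] pointing down, gripper open.
Joint ranges: [-3.03, 3.03], [-0.79, 2.21], [0.23, 2.52], [-1.04, 4.18], [0, 3.07], [-2.55, 2.55]. Speed limits (rad/s): [2.22, 2.22, 2.57, 3.14, 3.14, 3.14].

INTERFACE

Orientations are given as a unit quaternion [x, y, z, w].
In Python, from cell import ctrl gives the robot as it stands. Calls block until the motion is done:
- ctrl.move_to(position, orientation): joint-space move of the TCP to a pose.
- ctrl.line_to(position, rotation=None, feed=150, force_limit=None): straight line of the TCP; rotation=None keeps the orientation; feed is the mean speed in mm/s. With force_limit (N) it stops when the force on the tool has changed by that much, and returns True; else False.
- ctrl.goto_joints(angles): joint-space move.
- ctrl.set_gripper(opening, f_grip=None): finger opening in mm; f_grip is the grip in N (None keeps the last); returns when the fingers have stopped.
- ctrl.dwell(seconds).
- ctrl.inverse_kinematics(position, orientation): joint angles nearest the present ones, or None.
- ctrl.read_camera(name): name is "scene" or "top"; returns (picture, depth): 420x560x3 uint8, blue, green, red; 420x560 float32, mm along the optical axis (not along the pixel's ray), 0 where there is no reading.
- ctrl.camera_model(name): a dict with "fx", "fy", "cx", "cy" (pixels), "eye" and "rotation" of the camera in the world. Camera axes: x right, y down, z forward; pixel columns grow to the right and rows downward; lengths in mm; the calibration is good to about 2 mm. A picture is of the moment at which its call begins. camera_model takes no time and is no camera call.
A pose or a line that the arm cannot do raises ctrl.PlanningError and nothing moves.
- ctrl.finish_job(): hands the job in, once; it reports no verdict.
Trained networks look in the newest picture that a camera, given by its name, has taken for a name from the list of things; names that differ only in an ending like _2 or _b are one class to them, and where a whole thing is asked for, a point or a joint stands for the part that bears it (a point fixed in the world has none). Each returns a list of dicts, best first, with "p" (0 to 1); they miss things now and then, are a little off and sometimes report something else, mostly with a low value. They report only what shows in the picture. A call takes as long as a camera call. They do not tell look-alikes from the thing itself.
- ctrl.look_for(name, camera): "location" ([x, y, z] in mm, in the coordinates of the camera as it stood for that picture, good to about 4 mm: the middle of the surface that is visible of it).
Readings, each from a call of its own:
- ctrl.read_time(): time.
- ctrl.read_qpos(): joint angles.
- ctrl.read_qvel(): joint speeds.
- ctrl.read_tau(): joint torques, N m.
- ctrl.read_tcp_pos(): TCP position.
- ctrl.read_eef_rot(): TCP orientation.
- ctrl.read_wrist_force(): force on the tool from outside, world axes, zero at the start.
- ctrl.read_moment(): the same for the moment, N m.
- ctrl.read_opening(): finger opening in mm.
Only numpy, scipy, OpenCV 4.12 (cv2) and the standard library are available. Lean on these libraries where they do the work, as an engineer would, in place of code of your own. Each camera call takes 0.05 s, during which the arm holds its last target.

TASK

Stand the squat square bottle, cap on, upright and fully down in the raised square pocket of the steel holder, which keeps it from turning. Then press its safety cap down, twist it anticlockwise seen from above until it is free, and lift it straight up. Finish still gripping the cap, holding it level and still about five centimetres above the bottle's mouth, with the bottle left seated and upright and everything else on the bench left where it was.

Things in the scene. Friction and masses are not known exactly. Their poses are not given: they have to be found in the camera images.
- bottle_center (a point): The bottle to open: squat, white plastic, loose and upright on the bench, about 0.33 kg with cap. Square body 58 x 58 mm, 62 mm tall; shoulder from 62 to 71 mm; round neck 26 mm across, mouth 98 mm above the underside; 108 mm tall with its cap. This point: centre of the square body, 31 mm above the underside; z up, x and y square to the body's four like sides.
- bottle_mouth (a point): Centre of the bottle's mouth (top of the neck), 67 mm above bottle_center on the bottle's axis.
- cap_center (a point): The bottle's grey ribbed round safety cap, 48 mm across, 23 mm tall, 40 g: a separate part, locked on the neck. This point: its centre, 11.5 mm below its flat top; locked, it lies 1.5 mm below the mouth and 65.5 mm above bottle_center; z up along its axis. Its lower rim then is 14 mm above the shoulder's top. A firm grip on its side (25 N or more) can press and turn it.
- cap_top (a point): Centre of the cap's flat top. How it opens: press down 5 to 7 mm against a spring (4 N at first, 10 N at the 7 mm stop); while pressed, turn anticlockwise seen from above 50 to 130 degrees (free from about 45, a stop at about 138); then lift straight up. It does not turn clockwise, nor turn far or pull off unpressed.
- holder_pocket (a point): Centre of the floor of the holder's square pocket, 60 mm above the bench. The holder is a fixed bare steel stand: 78 mm square foot, narrow post, pocket 63 mm square inside with 4 mm walls 16 mm high and a rim flaring to 21 mm above the pocket's floor, about 80 mm over all. x and y square to the walls, z up. A seated bottle has bottle_center 31 mm above this point.
- jar: Bystander: round white jar, 64 mm across, 95 mm tall, plain lid; origin at the centre of its underside. Leave alone.
- wrench: Bystander: steel wrench 170 mm long lying flat, long axis x; leave alone.
- tape: Bystander: roll of black tape lying flat, 90 mm across, 24 mm tall; origin at the centre of its underside. Leave alone.
- weight: Bystander: dark metal dive weight block 60 x 85 x 22 mm; origin at the centre of its underside. Leave alone.
- torch: Bystander: black torch lying on the bench, 135 mm long, 44 mm thick at the head, long axis x. Leave alone.
- flask: Bystander: round white bottle, 68 mm across, 170 mm tall; origin at the centre of its underside. Leave alone.
- mug: Bystander: steel mug 80 mm across, 90 mm tall; origin at the centre of its underside. Leave alone.
Things that resemble listed ones, but are neither listed nor needed, are in the scene too. Of the things that look like the part that bears cap_center, the middle-sized one is meant.

How it is judged (in metres and radians):
On the way, in this order (a step that is already met when the one before it is completed fails the run):
1. the bottle, its cap still on, is fully down and upright in the holder's pocket (z of bottle_center in the frame of holder_pocket between 0.027 and 0.034 m and horizontal distance between bottle_center and holder_pocket below 0.006 m and angle between bottle_center's own z axis and vertical below 0.08 rad and distance between cap_center and bottle_mouth below 0.012 m), for 0.1 s.
2. the cap is free and clear above the mouth while the bottle stays seated (z of bottle_center in the frame of holder_pocket between 0.027 and 0.034 m and horizontal distance between bottle_center and holder_pocket below 0.006 m and angle between bottle_center's own z axis and vertical below 0.08 rad and z of cap_center in the frame of bottle_mouth above 0.015 m), for 0.1 s.
At the end, for the whole second after the job is handed in: Bottle seated in the pocket (6 mm off axis, 3 mm in depth, 0.08 rad of tilt at most); cap gripped by the fingers, off the bottle, still (0.03 m/s), level within 0.25 rad, its centre 30 to 110 mm above the mouth and within 35 mm of its axis (z of bottle_center in the frame of holder_pocket between 0.027 and 0.034 m and horizontal distance between bottle_center and holder_pocket below 0.006 m and angle between bottle_center's own z axis and vertical below 0.08 rad and z of cap_center in the frame of bottle_mouth between 0.03 and 0.11 m and horizontal distance between cap_center and bottle_mouth below 0.035 m and angle between cap_center's own z axis and vertical below 0.25 rad and linear speed of cap below 0.03 m/s and contact force between cap and the fingers above 1 N and contact force between cap and bottle below 0.05 N); the arm keeps its last pose, push and grip.
It fails at once if another thing on the bench was shifted by more than 25 mm (distance of any of jar, wrench, tape, weight, torch, flask, mug from where it was at the start of the episode above 0.025 m).
It fails at once if the bottle was tipped over (angle between bottle_center's own z axis and vertical above 0.7 rad).
It also fails if it takes over 54 s, if anything falls off the work surface, if the arm or the gripper's body presses on something with over 40 N, if the wrist force passes 120 N, or if a joint passes its speed limit or range.

## Working session

There is one attempt and no reset: what is moved stays moved. The work goes in short steps, each a Python script; the robot and the scene stay as the last script left them, time stands still between calls to the robot, and variables do not carry over. Pictures are saved under pics/ and viewed, and the job is handed in when it is done.

```bash
ls; mkdir -p pics
python3 - <<'E'
from cell import ctrl
import cv2,numpy as np
for c in("scene","top"):
    p,d=ctrl.read_camera(c); cv2.imwrite(f"pics/{c}0.png",p); np.save(f"pics/{c}0.npy",d)
    print(c,ctrl.camera_model(c))
    for n in("bottle_center","cap_center","holder_pocket","cap_top"):
        try:
            for r in ctrl.look_for(n,c): print(n,r)
        except Exception as e: print(n,e)
print(ctrl.read_time(),ctrl.read_eef_rot(),ctrl.read_opening())
E
```

```text
pics
scene {'fx': 399.5205309285095, 'fy': 399.5205309285095, 'cx': 275.95310668301295, 'cy': 214.58666615528253, 'eye': array([1423.10893597, -354.89672187,  812.94602751]), 'rotation': array([ 0.73756821,  0.51045364, -0.24132707, -0.37039367])}
bottle_center {'location': [231.7, -4.7, 1269.1], 'p': 0.6}
cap_center {'location': [235.7, -59.6, 1237.3], 'p': 0.57}
cap_center {'location': [214.7, -54.0, 1389.3], 'p': 0.5}
holder_pocket {'location': [-203.3, 38.0, 1186.9], 'p': 0.69}
holder_pocket {'location': [231.6, -58.8, 1247.8], 'p': 0.48}
cap_top {'location': [281.6, 64.6, 1200.7], 'p': 0.92}
cap_top {'location': [212.1, -55.7, 1387.9], 'p': 0.57}
cap_top {'location': [230.0, -1.4, 1268.7], 'p': 0.52}
cap_top {'location': [231.3, -59.2, 1243.5], 'p': 0.47}
top {'fx': 399.5346084489977, 'fy': 399.5346084489977, 'cx': 278.19427462092756, 'cy': 200.84242563126458, 'eye': array([ 409.81221216,   22.3425596 , 1079.140003  ]), 'rotation': array([-0.70189557,  0.70864009, -0.05943698,  0.04048537])}
bottle_center {'location': [-242.6, 17.7, 1023.0], 'p': 0.88}
cap_center {'location': [-271.8, -104.6, 1065.4], 'p': 0.97}
cap_center {'location': [-254.0, 1.5, 975.4], 'p': 0.9}
cap_center {'location': [-287.4, 114.8, 1051.5], 'p': 0.72}
cap_center {'location': [-138.9, -207.7, 1095.8], 'p': 0.58}
holder_pocket {'location': [186.1, 65.1, 1018.8], 'p': 0.89}
cap_top {'location': [-256.1, 0.4, 975.6], 'p': 0.62}
0.5 [-0.58419325  0.39839823 -0.39837624  0.58420327] 94.21015071414512
```

View pics/scene0.png

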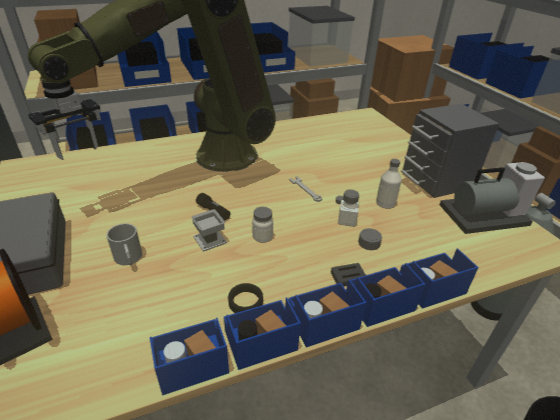

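View pics/top0.png

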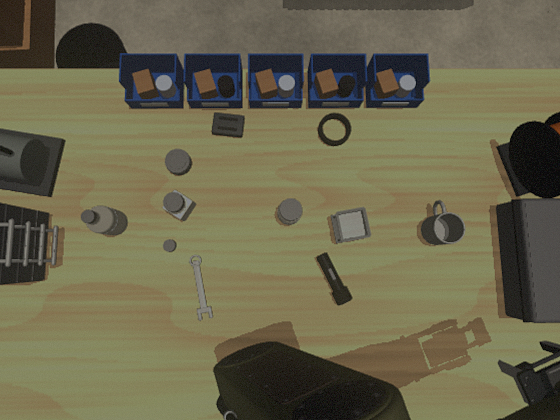

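```bash
cat > h.py <<'E'
import numpy as np, cv2
from scipy.spatial.transform import Rotation as R
def cam2w(m,p): return R.from_quat(m['rotation']).apply(p)+m['eye']
def cloud(m,d):
    v,u=np.mgrid[:d.shape[0],:d.shape[1]]
    P=np.stack([(u-m['cx'])/m['fx']*d,(v-m['cy'])/m['fy']*d,d],-1)
    W=cam2w(m,P.reshape(-1,3)).reshape(P.shape); W[d==0]=np.nan
    return W
def w2pix(m,p):
    c=R.from_quat(m['rotation']).inv().apply(np.atleast_2d(p)-m['eye'])
    return np.c_[c[:,0]/c[:,2]*m['fx']+m['cx'],c[:,1]/c[:,2]*m['fy']+m['cy']]
E
python3 - <<'E'
from cell import ctrl
from h import *
ms,mt=ctrl.camera_model('scene'),ctrl.camera_model('top')
print(R.from_quat(ctrl.read_eef_rot()).as_matrix().round(3))
for m,L in((ms,[[231.7,-4.7,1269.1],[235.7,-59.6,1237.3],[214.7,-54,1389.3],[-203.3,38,1186.9],[281.6,64.6,1200.7]]),(mt,[[-242.6,17.7,1023],[-271.8,-104.6,1065],[-254,1.5,975.4],[-287,114.8,1051],[-139,-207.7,1095.8],[186,65,1018.8]])):
    for p in L: w=cam2w(m,np.array(p)); print(p,w.round(1),w2pix(ms,w).round(),w2pix(mt,w).round())
E
```

```text
[[ 0.365 -0.     0.931]
 [-0.931  0.     0.365]
 [-0.    -1.    -0.   ]]
[231.7, -4.7, 1269.1] [572.7 242.7  48.7] [[349. 213.]] [[182. 195.]]
[235.7, -59.6, 1237.3] [566.  248.1 111.7] [[352. 195.]] [[174. 194.]]
[214.7, -54, 1389.3] [450.  273.   14.2] [[338. 199.]] [[172. 243.]]
[-203.3, 38, 1186.9] [ 499.9 -196.    55.3] [[208. 227.]] [[352. 222.]]
[281.6, 64.6, 1200.7] [680.8 254.5  36.6] [[370. 236.]] [[180. 156.]]
[-242.6, 17.7, 1023] [539.1 236.9  57.9] [[343. 205.]] [[183. 208.]]
[-271.8, -104.6, 1065] [666.4 264.   32.8] [[370. 233.]] [[176. 162.]]
[-254, 1.5, 975.4] [548.6 249.5 107. ] [[349. 194.]] [[174. 201.]]
[-287, 114.8, 1051] [447.4 281.3  15.3] [[339. 198.]] [[169. 244.]]
[-139, -207.7, 1095.8] [771.3 129.7  20.4] [[347. 271.]] [[228. 125.]]
[186, 65, 1018.8] [ 486.8 -191.    66.6] [[208. 221.]] [[351. 226.]]
```

Run:
```python
from cell import ctrl
from h import *
m={c:ctrl.camera_model(c) for c in('scene','top')}
W={}
for c in m:
    W[c]=cloud(m[c],np.load(f'pics/{c}0.npy'))
    p=cv2.imread(f'pics/{c}0.png')
    tiles=[]
    for ctr in((555,245,55),(490,-195,50)):
        u,v=w2pix(m[c],np.array(ctr,float))[0].astype(int)
        tiles.append(cv2.resize(p[v-33:v+33,u-33:u+33],(396,396),interpolation=cv2.INTER_CUBIC))
    cv2.imwrite(f'pics/{c}_crop.png',np.hstack(tiles))
    P=W[c].reshape(-1,3)
    for name,(x,y),r in(('bottle',(555,247),60),('holder',(490,-195),65)):
        q=P[np.hypot(P[:,0]-x,P[:,1]-y)<r]
        print(c,name)
        bins=[(-10,5),(5,30),(30,58),(58,68),(68,76),(76,90),(90,103),(103,120)]
        for a,b in bins:
            s=q[(q[:,2]>=a)&(q[:,2]<b)]
            if len(s)>8:
                rc=cv2.minAreaRect(s[:,:2].astype(np.float32))
                print((a,b),len(s),'mean',s.mean(0).round(1),'med z',np.median(s[:,2]).round(1),'rect',np.round(rc[0],1),np.round(rc[1],1),round(rc[2],1))
```

```text
scene bottle
(-10, 5) 400 mean [567.2 237.5   0.8] med z 0.8 rect [560.2 243.6] [116.5 107.5] 52.4
(5, 30) 115 mean [573.9 237.6  17.5] med z 17.7 rect [564.8 255.4] [84.5 49.7] 84.1
(30, 58) 135 mean [573.7 236.6  44.2] med z 44.8 rect [562.8 233.8] [71.4 33.9] 23.7
(58, 68) 119 mean [562.6 243.1  63.3] med z 63.4 rect [553.6 249.7] [56.6 58.7] 57.4
(68, 76) 45 mean [559.4 246.6  71. ] med z 70.9 rect [558.9 248.2] [43.6 29.4] 64.4
(76, 90) 21 mean [564.3 242.4  86.2] med z 87.3 rect [562.1 242.5] [47.8 18.3] 48.8
(90, 103) 50 mean [567.1 242.4  96.3] med z 96.3 rect [565.9 244.1] [46.3 21.4] 59.5
(103, 120) 132 mean [554.1 250.  108.3] med z 108.8 rect [552.1 251.2] [47.3 49.2] 64.3
scene holder
(-10, 5) 432 mean [ 507.3 -200.7    1.2] med z 1.1 rect [ 498.7 -198.1] [127.4 110.9] 75.4
(5, 30) 317 mean [ 506.8 -196.6   10. ] med z 7.7 rect [ 493.5 -184.6] [80.1 97.3] 10.5
(30, 58) 51 mean [ 511.5 -196.    46.2] med z 53.5 rect [ 501.8 -193.7] [58.5 67.3] 9.3
(58, 68) 293 mean [ 490.3 -192.8   61.9] med z 61.4 rect [ 494.9 -194.3] [73.2 70.7] 10.7
(68, 76) 114 mean [ 495.6 -190.8   7
[... 510 characters left out ...]
[540.8 235.9  97.1] med z 96.8 rect [545.6 241.6] [25.9 48.1] 67.4
(103, 120) 316 mean [549.1 251.9 108.8] med z 108.9 rect [549.2 251.7] [46.6 47.5] 45.2
top holder
(-10, 5) 709 mean [ 479.2 -182.     1.2] med z 1.3 rect [ 489.1 -194.3] [129.  127.3] 45.9
(5, 30) 140 mean [ 485.5 -163.1    7.4] med z 7.0 rect [ 482.4 -184.3] [113.3 102.3] 40.2
(30, 58) 23 mean [ 495.5 -188.1   56.7] med z 57.4 rect [ 494.7 -189.9] [63. 65.] 10.1
(58, 68) 581 mean [ 492.9 -195.1   61.6] med z 61.5 rect [ 492.4 -191.4] [62.9 68.7] 9.9
(68, 76) 35 mean [ 503.2 -209.9   73.2] med z 74.2 rect [ 493.6 -194.4] [65.8 65.9] 10.1
(76, 90) 320 mean [ 492.5 -194.8   81. ] med z 81.1 rect [ 492.7 -193.3] [78.1 78.8] 9.9
```

```bash
cd pics; python3 -c "
import cv2,numpy as np
cv2.imwrite('crops.png',np.vstack([cv2.imread('scene_crop.png'),cv2.imread('top_crop.png')])[::1, ::1] if 0 else cv2.resize(np.vstack([cv2.imread('scene_crop.png'),cv2.imread('top_crop.png')]),(600,600)))"
```

```text
(no output)
```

View pics/crops.png

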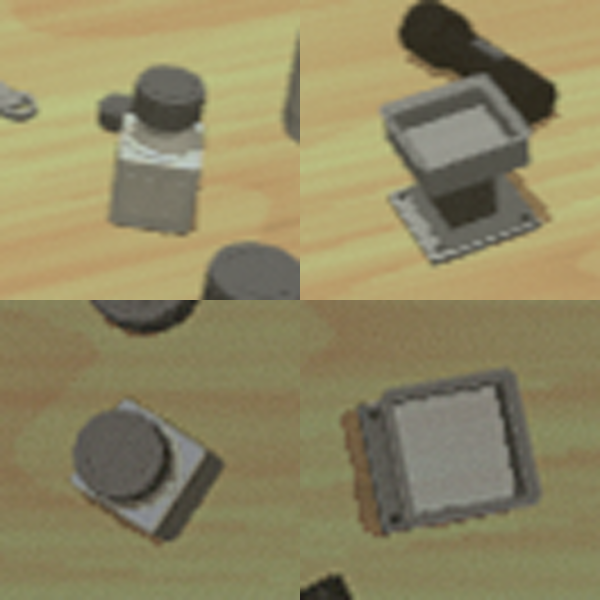

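```bash
cat >> h.py <<'E'
def quat(deg):
    a=np.deg2rad(deg);c,s=np.cos(a),np.sin(a)
    return R.from_matrix(np.array([[c,0,-s],[s,0,c],[0,-1,0]])).as_quat()
B=np.array([550.5,251.7]); H=np.array([493.5,-193.0])
E
python3 - <<'E'
from cell import ctrl
from h import *
f=lambda x,y,z,a:(lambda q:None if q is None else np.round(q,2))(ctrl.inverse_kinematics([x,y,z],quat(a)))
for a in(57,-33,147,-123): print('B',a,f(*B,40,a),f(*B,230,a))
for a in(10,100,-170,-80): print('H',a,f(*H,100,a),f(*H,230,a))
for a in range(-180,180,20): print('T',a,f(*H,152,a))
E
```

```text
B 57 [ 0.37  0.58  1.5  -0.    1.06 -0.63] [ 0.37  0.4   1.3  -0.    1.44 -0.63]
B -33 [ 0.37  0.58  1.5  -0.    1.06  0.94] [ 0.37  0.4   1.3  -0.    1.44  0.94]
B 147 [ 0.37  0.58  1.5  -0.    1.06 -2.2 ] [ 0.37  0.4   1.3  -0.    1.44 -2.2 ]
B -123 [ 0.37  0.58  1.5  -0.    1.06  2.52] [0.37 0.4  1.3  0.   1.44 2.52]
H 10 [-0.44  0.36  1.68 -0.    1.1  -0.62] [-0.44  0.23  1.53 -0.    1.38 -0.62]
H 100 [-0.44  0.36  1.68 -0.    1.1  -2.19] [-0.44  0.23  1.53 -0.    1.38 -2.19]
H -170 [-0.44  0.36  1.68 -0.    1.1   2.53] [-0.44  0.23  1.53  0.    1.38  2.53]
H -80 [-0.44  0.36  1.68 -0.    1.1   0.95] [-0.44  0.23  1.53 -0.    1.38  0.95]
T -180 None
T -160 [-0.44  0.3   1.63  0.    1.21  2.35]
T -140 [-0.44  0.3   1.63 -0.    1.21  2.  ]
T -120 [-0.44  0.3   1.63 -0.    1.21  1.65]
T -100 [-0.44  0.3   1.63 -0.    1.21  1.3 ]
T -80 [-0.44  0.3   1.63 -0.    1.21  0.95]
T -60 [-0.44  0.3   1.63  0.    1.21  0.61]
T -40 [-0.44  0.3   1.63 -0.    1.21  0.26]
T -20 [-0.44  0.3   1.63 -0.    1.21 -0.09]
T 0 [-0.44  0.3   1.63 -0.    1.21 -0.44]
T 20 [-0.44  0.3   1.63 -0.    1.21 -0.79]
T 40 [-0.44  0.3   1.63 -0.    1.21 -1.14]
T 60 [-0.44  0.3   1.63  0.    1.21 -1.49]
T 80 [-0.44  0.3   1.63 -0.    1.21 -1.84]
T 100 [-0.44  0.3   1.63 -0.    1.21 -2.19]
T 120 [-0.44  0.3   1.63 -0.    1.21 -2.54]
T 140 None
T 160 None
```

Run:
```python
from cell import ctrl
from h import *
q=quat(57.2)
ctrl.set_gripper(94,30)
ctrl.move_to([*B,230],q)
ctrl.line_to([*B,120],feed=150)
r=ctrl.line_to([*B,40],feed=90,force_limit=8)
print(r,ctrl.read_tcp_pos(),ctrl.read_wrist_force(),ctrl.read_time())
p,d=ctrl.read_camera('scene');cv2.imwrite('pics/s1.png',p)
if not r:
    ctrl.set_gripper(40,30); print('open',ctrl.read_opening())
    ctrl.line_to([*B,60],feed=60)
    p,d=ctrl.read_camera('scene');cv2.imwrite('pics/s2.png',p);np.save('pics/s2.npy',d)
    print(ctrl.read_wrist_force(),ctrl.read_time(),ctrl.read_opening())
    cv2.imwrite('pics/s12.png',np.hstack([cv2.resize(cv2.imread(f'pics/s{i}.png')[100:300,250:450],(400,400)) for i in(1,2)]))
```

```text
False [550.87242986 251.82491605  40.63161762] [-0.66855487  0.12376388  0.2212245 ] 5.5917
open 57.75959110120056
[-0.41843538 -0.46001578 -4.71738712] 6.825 58.03449881027258
```

View pics/s12.png

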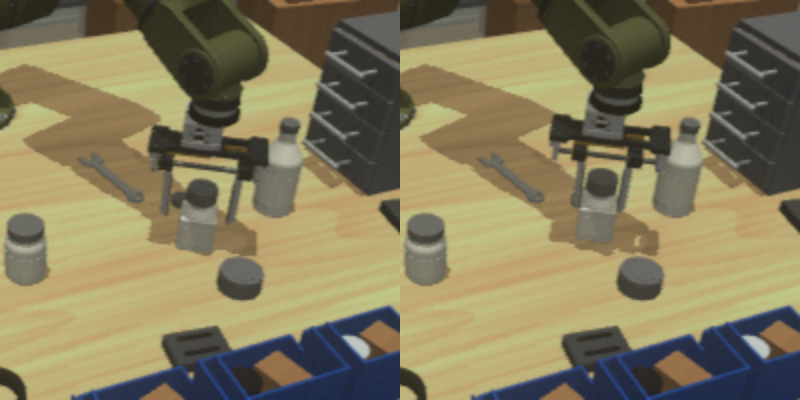

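Run:
```python
from cell import ctrl
from h import *
q=quat(9.9)
ctrl.line_to([*B,200],feed=200)
ctrl.move_to([*H,200],q)
ctrl.line_to([*H,145],feed=100)   # underside ~105
print(ctrl.read_tcp_pos(),ctrl.read_opening(),ctrl.read_wrist_force(),ctrl.read_time())
ctrl.dwell(0.2)
for c in('scene','top'):
    p,d=ctrl.read_camera(c);cv2.imwrite(f'pics/{c}3.png',p);np.save(f'pics/{c}3.npy',d)
    P=cloud(ctrl.camera_model(c),d).reshape(-1,3)
    P=P[np.hypot(*(P[:,:2]-H).T)<65]
    for a,b in((62,86),(100,135),(135,160),(160,171),(171,178),(195,207),(207,218)):
        s=P[(P[:,2]>a)&(P[:,2]<b)]
        if len(s)>8:
            rc=cv2.minAreaRect(s[:,:2].astype(np.float32)); print(c,a,b,len(s),s.mean(0).round(1),np.round(rc[0],1),np.round(rc[1],1),round(rc[2],1))
    u=w2pix(ctrl.camera_model(c),np.array([*H,130.]))[0].astype(int)
    cv2.imwrite(f'pics/{c}3c.png',cv2.resize(p[max(u[1]-60,0):u[1]+60,u[0]-60:u[0]+60],(480,480),interpolation=cv2.INTER_CUBIC))
```

```text
[ 493.8406728  -193.01666225  145.52532098] 57.5725741652252 [ 0.07980737 -0.0194554  -3.85570223] 10.0167
scene 62 86 287 [ 505.4 -195.4   72.4] [ 493.9 -192.7] [79.  78.5] 8.6
scene 100 135 180 [ 517.7 -197.8  122.5] [ 513.3 -205.1] [76.9 41.8] 56.9
scene 135 160 169 [ 517.5 -197.1  147.4] [ 513.1 -201.7] [74.5 39.1] 62.3
scene 160 171 128 [ 510.9 -200.   166.5] [ 502.8 -199.2] [75.7 59.1] 56.5
scene 171 178 58 [ 510.5 -202.1  174.1] [ 511. -200.] [57.5 39.9] 53.4
scene 195 207 66 [ 519.3 -199.   201.4] [ 497.1 -199.8] [86.3 37. ] 29.9
scene 207 218 79 [ 510.6 -202.6  212.5] [ 497.2 -198.7] [81.3 37.7] 30.2
top 62 86 162 [ 491.7 -164.4   76.6] [ 494.7 -165.7] [41.3 87.9] 75.3
top 100 135 44 [ 487.4 -164.9  123.7] [ 489.3 -165. ] [56.2  3.5] 7.4
top 135 160 48 [ 490.  -164.1  147.6] [ 490.3 -164.1] [51.3  2.1] 8.8
top 160 171 103 [ 503.  -169.2  167.1] [ 500.8 -167.1] [20.8 56. ] 70.4
top 171 178 21 [ 502.9 -173.7  173. ] [ 506.3 -174.3] [ 8.4 44. ] 71.0
```

View pics/scene3c.png

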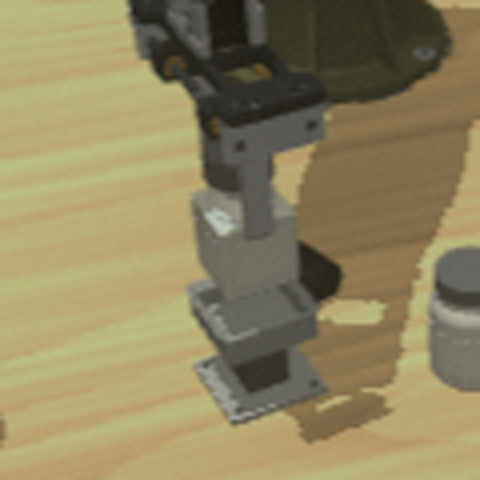

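View pics/top3c.png

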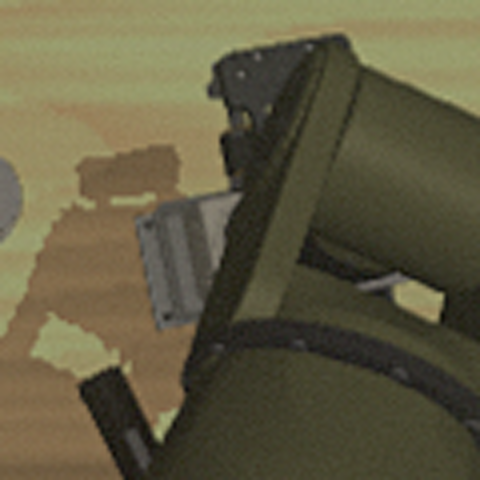

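Run:
```python
from cell import ctrl
from h import *
a=np.deg2rad(9.9);A=np.array([[np.cos(a),np.sin(a)],[-np.sin(a),np.cos(a)]])
for c in('scene','top'):
    P=cloud(ctrl.camera_model(c),np.load(f'pics/{c}3.npy')).reshape(-1,3)
    for lo,hi in((106,121),(106,160)):
        s=P[(np.hypot(*(P[:,:2]-H).T)<50)&(P[:,2]>lo)&(P[:,2]<hi)]
        l=(s[:,:2]-H)@A.T
        print(c,lo,hi)
        for k in(0,1):
            h,e=np.histogram(l[:,k],np.arange(-40,42,2)); print([(int(x),int(n)) for x,n in zip(e,h) if n>3])
        f=l[abs(l[:,0])<22]; 
        for sg in(-1,1):
            g=f[(abs(f[:,1]-sg*29)<5)]
            if len(g)>5: print('face y',sg,np.median(g[:,1]),np.polyfit(g[:,0],g[:,1],1))
        f=l[abs(l[:,1])<24]; g=f[abs(f[:,0]-29)<4]
        if len(g)>5: print('face x',np.median(g[:,0]),len(g))
```

```text
scene 106 121
[(26, 12), (28, 32), (30, 16)]
[(-30, 17), (16, 4)]
face y -1 -29.3045795950812 [-3.31510604e-03 -2.94505866e+01]
face x 29.222924112188206 53
scene 106 160
[(-20, 6), (-18, 4), (-10, 4), (-8, 5), (-4, 4), (0, 4), (6, 4), (12, 5), (18, 6), (20, 5), (24, 16), (26, 47), (28, 108), (30, 87), (32, 15)]
[(-32, 20), (-30, 70), (-28, 9), (-26, 11), (-24, 11), (-22, 9), (-20, 12), (-18, 11), (-16, 8), (-14, 14), (-12, 8), (-10, 8), (-8, 10), (-6, 9), (-4, 8), (-2, 8), (0, 9), (2, 10), (4, 6), (6, 11), (8, 8), (10, 10), (12, 9), (14, 9), (16, 11), (18, 8), (20, 9), (22, 9), (24, 8), (26, 5)]
face y -1 -29.581708432420175 [-1.82950419e-03 -2.96223241e+01]
face x 29.700418222850864 219
top 106 121
[]
[(28, 17)]
face y 1 28.982528646637252 [-5.81194017e-03  2.88352010e+01]
top 106 160
[(-20, 4), (-18, 4), (-16, 4), (-12, 4), (-8, 4), (-6, 4), (-4, 4), (-2, 4), (4, 4), (6, 4), (16, 4), (18, 4)]
[(28, 87)]
face y 1 29.16695411556392 [2.46374476e-03 2.90688685e+01]
```

Within about 0.5 mm on both axes, and the yaw is right. Inserting.

Run:
```python
from cell import ctrl
from h import *
r=ctrl.line_to([*H,97],feed=40,force_limit=12)
print(r,ctrl.read_tcp_pos(),ctrl.read_opening(),ctrl.read_wrist_force(),ctrl.read_time())
p,d=ctrl.read_camera('scene');cv2.imwrite('pics/s4.png',cv2.resize(p[140:280,140:280],(560,560)))
P=cloud(ctrl.camera_model('scene'),d).reshape(-1,3);P=P[np.hypot(*(P[:,:2]-H).T)<30]
print(np.histogram(P[:,2],np.arange(75,185,5)))
```

```text
True [ 493.64042519 -192.95804407  100.06448394] 57.42877998956933 [0.07513337 0.0159759  3.92414699] 11.35
(array([ 3,  7,  7,  9,  5,  5,  4,  1,  3, 39, 35, 14,  1,  0,  8, 12, 16,
       15, 28,  3,  0]), array([ 75,  80,  85,  90,  95, 100, 105, 110, 115, 120, 125, 130, 135,
       140, 145, 150, 155, 160, 165, 170, 175, 180]))
```

View pics/s4.png

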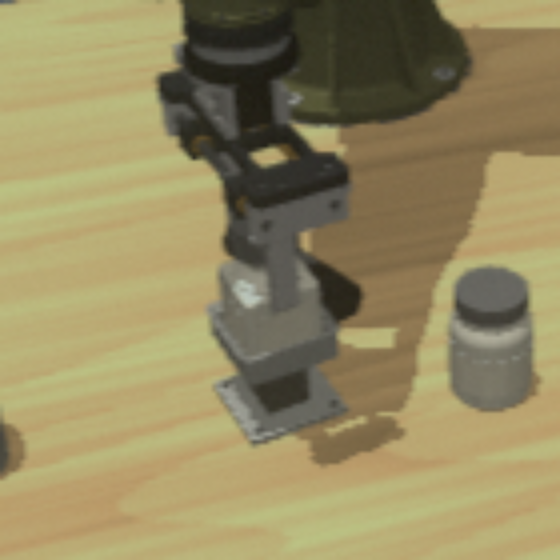

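Run:
```python
from cell import ctrl
from h import *
ctrl.set_gripper(94)
ctrl.line_to([*H,155],feed=80)
print(ctrl.read_tcp_pos(),ctrl.read_opening(),ctrl.read_wrist_force(),ctrl.read_time())
ctrl.dwell(.1)
a=np.deg2rad(9.9);A=np.array([[np.cos(a),np.sin(a)],[-np.sin(a),np.cos(a)]])
for c in('scene','top'):
    p,d=ctrl.read_camera(c)
    if c=='scene': cv2.imwrite('pics/s5.png',cv2.resize(p[140:280,140:280],(560,560)))
    P=cloud(ctrl.camera_model(c),d).reshape(-1,3);P=P[np.hypot(*(P[:,:2]-H).T)<36]
    for lo,hi in((85,118),(118,126),(126,135),(145,165),(165,172)):
        s=P[(P[:,2]>lo)&(P[:,2]<hi)]
        if len(s)>8:
            l=(s[:,:2]-H)@A.T; print(c,lo,hi,len(s),np.median(s[:,2]),l.min(0).round(1),l.max(0).round(1),np.median(l,0).round(1))
```

```text
[ 493.27070662 -192.88895836  154.52217534] 94.72389000579537 [-0.29049242  0.22970451 -0.65687266] 12.9833
scene 85 118 167 101.93613611219746 [-20.4 -30.7] [33.1 24.4] [27.9 -7.3]
scene 118 126 109 122.30533390831602 [-25.4 -30.1] [33.2 27.3] [ 19.4 -14.6]
scene 126 135 79 129.01191775627876 [-16.3 -23.9] [28.7 23.3] [12.2 -6.4]
scene 145 165 57 155.11221528148815 [ -3.5 -25.4] [25.4 -1.4] [ 17.7 -16.2]
scene 165 172 99 169.06028249955784 [-24.3 -25.6] [27.4 13.4] [ 1.1 -8.9]
top 85 118 49 102.55863228085241 [-29.2  -1.4] [35.8 29.8] [ 0.8 29.1]
top 118 126 107 122.63763472866515 [-25.5  -6.9] [28.7 29. ] [11.2 23.4]
top 126 135 23 127.53050482092931 [-15.8   4.9] [25.3 25.5] [ 0.5 20.5]
top 145 165 23 160.0092776442175 [-8.9  5.8] [22.8 25.2] [ 4.7 23.4]
top 165 172 50 169.05911702586832 [-9.8  4.4] [22.1 24.1] [ 8.  17.3]
```

View pics/s5.png

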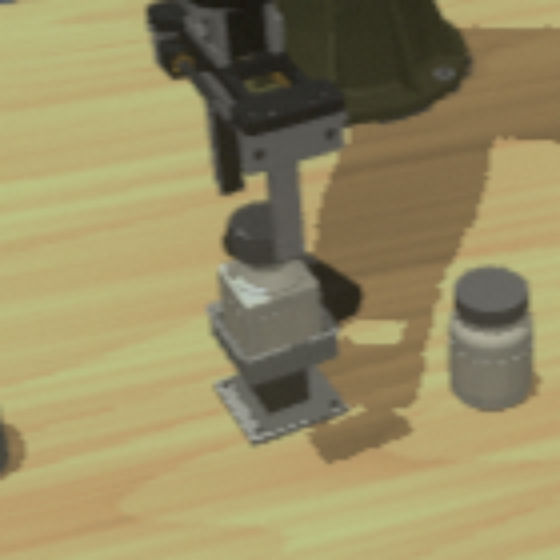

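Run:
```python
from cell import ctrl
from h import *
def st(t): print(t,ctrl.read_tcp_pos().round(2),round(ctrl.read_opening(),2),ctrl.read_wrist_force().round(1),ctrl.read_moment().round(2),round(ctrl.read_time(),2))
st('pre')
ctrl.set_gripper(40,45); st('grip')
r=ctrl.line_to([*H,144],feed=20,force_limit=16); print(r); st('pressed')
ctrl.dwell(.1); st('hold')
```

```text
pre [ 493.35 -192.93  154.56] 93.86 [ 0.2  0.6 -0.4] [-0.05 -0.07  0.  ] 13.18
grip [ 493.62 -193.01  155.09] 45.7 [1.  0.8 0.3] [ 0.03 -0.35 -0.01] 14.02
True
pressed [ 493.81 -193.06  148.26] 45.68 [-3.6  0.6  9.2] [ 0.34  0.51 -0.02] 14.46
hold [ 493.8  -193.05  148.3 ] 45.77 [-3.1  1.8  9.9] [0.29 0.48 0.08] 14.56
```

Run:
```python
from cell import ctrl
from h import *
def st(t): print(t,ctrl.read_tcp_pos().round(2),round(ctrl.read_opening(),2),ctrl.read_wrist_force().round(1),ctrl.read_moment().round(2),ctrl.read_qpos()[5].round(3),round(ctrl.read_time(),2))
z=148.0
for a in range(25,101,15):
    ctrl.move_to([*H,z],quat(a)); st(a)
```

```text
25 [ 494.04 -193.23  148.9 ] 45.57 [0.4 0.  8.7] [ 0.17 -0.12  0.  ] -0.879 14.92
40 [ 494.09 -193.26  148.93] 45.56 [0.2 1.1 9. ] [ 0.1  -0.22  0.01] -1.141 15.28
55 [ 494.13 -193.15  148.91] 45.91 [0.9 1.1 8.6] [ 0.27 -0.31  0.05] -1.403 15.63
70 [ 494.16 -193.02  148.91] 45.94 [0.9 2.4 9.7] [ 0.51 -0.38  0.05] -1.664 15.99
85 [ 494.12 -192.83  148.86] 45.98 [0.4 2.6 8.6] [ 0.73 -0.31  0.05] -1.926 16.35
100 [ 494.25 -192.81  148.85] 45.85 [2.9 3.2 8.1] [ 0.77 -0.55  0.03] -2.188 16.71
```

Run:
```python
from cell import ctrl
from h import *
def st(t): print(t,ctrl.read_tcp_pos().round(2),round(ctrl.read_opening(),2),ctrl.read_wrist_force().round(1),round(ctrl.read_time(),2))
r=ctrl.line_to([*H,162],feed=25,force_limit=16); st(r)
if not r:
    r=ctrl.line_to([*H,180],feed=40,force_limit=8); st(r)
p,d=ctrl.read_camera('scene');cv2.imwrite('pics/s6.png',cv2.resize(p[120:280,130:290],(560,560)))
```

```text
False [ 493.34 -192.92  161.8 ] 45.65 [-0.2  1.2  0.4] 17.42
False [ 493.48 -193.04  180.02] 45.91 [-0.1  0.3 -1.3] 18.02
```

View pics/s6.png

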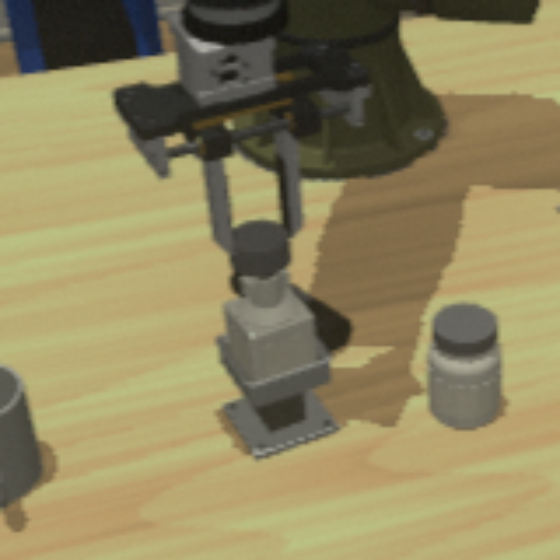

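Run:
```python
from cell import ctrl
from h import *
ctrl.line_to([*H,207],feed=40); ctrl.dwell(.5)
print(ctrl.read_tcp_pos().round(2),round(ctrl.read_opening(),2),ctrl.read_wrist_force().round(1),abs(ctrl.read_qvel()).max(),ctrl.read_time())
a=np.deg2rad(9.9);A=np.array([[np.cos(a),np.sin(a)],[-np.sin(a),np.cos(a)]])
p,d=ctrl.read_camera('scene');cv2.imwrite('pics/s7.png',cv2.resize(p[120:280,130:290],(560,560)))
P=cloud(ctrl.camera_model('scene'),d).reshape(-1,3);P=P[np.hypot(*(P[:,:2]-H).T)<40]
for lo,hi in((85,118),(118,126),(126,135),(135,156),(156,163),(190,215),(215,224)):
    s=P[(P[:,2]>lo)&(P[:,2]<hi)]
    if len(s)>3:
        l=(s[:,:2]-H)@A.T; print(lo,hi,len(s),np.median(s[:,2]),l.min(0).round(1),l.max(0).round(1),s[:,2].max().round(1))
```

```text
[ 493.5  -193.    206.96] 45.72 [-0.1  0.1 -0.2] 0.0020524043884228896 19.3917
85 118 225 101.95466922603066 [-25.7 -31.6] [33.5 28.2] 118.0
118 126 127 122.22653847840763 [-31.4 -30.8] [30.1 27.3] 126.0
126 135 84 129.04855059027386 [-17.4 -24.7] [22.  19.7] 134.8
135 156 76 146.349201199294 [-13.3 -19.5] [13.8 18.9] 156.0
156 163 55 158.5064536097825 [-15.7 -19.6] [14.2 17. ] 161.2
190 215 94 206.70204282395315 [ -3.4 -27.5] [24.9 18.7] 214.8
215 224 156 220.8436708971546 [-26.3 -32.9] [23.7 29.8] 223.7
```

View pics/s7.png

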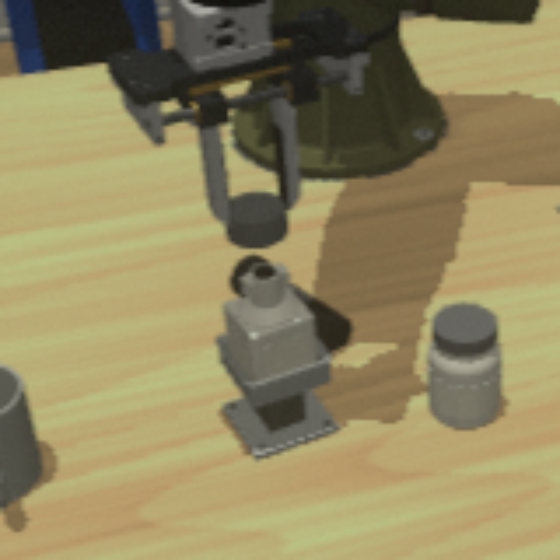

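The cap is held level, with its top at about 221 mm (centre about 209, roughly 50 mm above the mouth). The bottle is still seated, with the shoulder edge at 122 mm and the mouth at about 158.

```bash
python3 -c "
from cell import ctrl
ctrl.finish_job()"
```

```text
the job is handed in; nothing more can be done
```

I seated the bottle, opened its cap and handed the job in at about 19.4 s of robot time. `finish_job` gives no verdict.

**What I did**
- **Seating:** I gripped the bottle by its body and squared it over the holder, about 0.5 mm off centre. I lowered it until it touched the floor at about 60 mm.
- **Opening:** I gripped the cap at 45 N, pressed it 6 to 7 mm (about 9 N), turned it 90° anticlockwise and lifted it straight up with no snag.

**Last checks**
- **Cap:** It is in the fingers at 45.7 mm opening, looks level, and the arm is still. Its centre is about 50 mm above the mouth and roughly over the bottle's axis.
- **Bottle:** It is still seated and upright, with the mouth measured at about 158 mm and the axis about where it was when seated.
- **Other things on the bench:** The last picture covered only the area around the holder, where the jar and mug look untouched. I didn't check the rest again, but no contact forces suggested the arm had touched anything else.

**Disagreements**
- The two cameras differed by up to about 3 mm on the bottle's and holder's x positions, so I used averages.
- The fingers closed to 45.7 mm on the cap, against the stated 48 mm diameter. The grip did not slip.

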